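# Hand the work plate over from one spring clip to the other

## Task

The brass work plate on the holding stage is held down by the right-hand spring clip, which is in the way of the next cut. First swing the left-hand clip round its screw onto the plate's left edge until it meets its stop, square to that edge, and let go of it so that it bears on the plate; only then swing the right-hand clip well clear of the plate, nearly as far as it turns, and let go of it too. A clip passes over the plate's edge only while the brass button on its tail is held pressed down: press it from above with closed fingertips, without pinching it, and by feel, hard enough to lift the toe off so that it does not scrape over the plate, but not so hard as to strain the clip; let the toe down gently, and leave the plate and the things round it lying where they are.

Things in the scene. Friction and masses are not known exactly. Their poses are not given: they have to be found in the camera images.
- holding_stage: Dark steel slab on rubber feet, 150 (x) by 220 (y) mm, top face 22 mm above the bench; immovable. Origin: on the bench, below the point midway between the clip screws (slab from x -90 to +60 mm); x points away from the robot at yaw 0, y left, z up. A steel fence 9 mm high stands in front of the plate, its rear face at x -30.5 mm; before it a tool ledge.
- work_plate: Brass plate with a ring marked on it, 60 (x) by 90 (y) by 8 mm, 0.25 to 0.5 kg, loose on the stage between the clips, within 5 mm of the stage's middle in y, 1 to 4 mm clear of the fence. Origin: centre of its underside; axes as the stage's.
- left_mount: Left clip on its mount, a fixed steel washer 20 mm across. Origin: screw axis, level with the stage's top face, at stage x 0, y +80 mm; stage axes. The clip is a steel strip 9 to 13 mm wide that turns on the screw and also rocks on it like a see-saw: a toe (square-edged cross bar 14 mm wide, 5 mm thick, lip out to 59 mm) 50 mm from the axis, and 40 mm from it on the other side a brass button.
- right_mount: Right clip on its mount, the mirror image of the left, at stage x 0, y -80 mm. Spring, both clips: pressing the button down lifts the toe 1.25 mm per mm; it pushes back 3 N per mm, from 0 at rest off the plate. There the toe hangs 5 mm below the plate's top; 12.5 N on the button brings it level, 15 to 17 N lifts it clear by 1 to 2 mm, over 21 N strains it. Swinging adds about 2 N.
- left_button_home (a point): Point fixed on the stage, 27 mm above its top face, where the left button's top is, give or take its setting, at joint value 0 (stage x 0, y +120 mm). Button, both clips: gently domed brass disc, 26 mm across, 8 mm high, on a thread, each screwed in to its own height (5 mm up or down), which no reading shows: at rest off the plate its top is 26 to 36 mm above the stage's top face, with the toe on the plate 22 to 32 mm.
- right_button_home (a point): Point fixed on the stage, 27 mm above its top face, where the right button's top is, give or take its setting, at joint value 0 (stage x 0, y -120 mm). With its toe on the plate a clip is already bent: its button gives only once pressed with the force that lifts the toe (12.5 N), then yields 3 N per mm. Fingertips pressing the middle of the dome carry the clip round by friction, with no need to pinch.
- left_clip (a joint): Angle of the left clip about its screw, rad. 0 is a stop: toe towards stage -y, over the plate's left edge, button towards +y. Grows to 1.4 (other stop) anticlockwise from above: toe swings to +x, button to -x; button at 40 mm x (-sin a, cos a) in stage x, y from the screw. Beyond about 1.0 it is off the plate. It stays where left. Starts clear, 1.1 to 1.35.
- right_clip (a joint): Angle of the right clip about its screw, rad; mirror image. 0 is a stop: toe towards stage +y, over the plate's right edge, button towards -y. Grows to 1.4 (other stop) clockwise from above: toe swings to +x, button to -x; button at 40 mm x (-sin a, -cos a) in stage x, y from the screw. Beyond about 1.0 it is off the plate. It stays where left. Starts on the plate, 0 to 0.15.
- graver: Graver with a brown handle, 10x128x10 mm, lying on the stage's front ledge, before the fence, a bystander; origin under its middle. Leave it where it lies.
- loupe: Folding loupe, 26x64x15 mm, on the bench behind the stage, a bystander; origin under its middle. Leave it where it lies.
- dish: Small round brass dish, 55 mm across and 14 mm high, on the bench behind the stage, a bystander; origin under its middle. Leave it where it lies.

How it is judged:
By the outcome, as a careful person would: the job done as asked, in the order asked, and still so for the second after the job is handed in, with the robot touching nothing.
It also fails if it takes over 67 s, if anything falls off the work surface, if the arm or the gripper's body presses on something with over 40 N, if the wrist force passes 120 N, or if a joint passes its speed limit or range.

## Robot

A 6-joint arm with a two-finger parallel gripper is mounted at the origin on a cart in front of the work surface, level with it; the furniture and walls round the work are solid. World frame = base frame: x ahead of the robot, y to its left, z up, the work surface at z = 0. Lengths are in mm, angles in rad, forces in N, time in s.
With the tool pointing down it reaches from about 400 to 925 mm from the base axis. Payload 3.4 kg.
Tool frame: the origin (TCP) lies between the finger pads; the fingertips stand 17 mm ahead of it and the grasp point (between the pads) lies 2 mm behind it; z points along the fingers, y is the direction in which the jaws open and shut (so a half turn about z gives the same grasp; the last joint's range is limited). The gripper opens to 85 mm and grips with 20 to 120 N. Pads are 22 mm wide; open, the fingers measure 114 mm over their backs; the gripper's body (76 mm by 85 mm) begins 54 mm behind the grasp point. The pads swing forward as they close: fully open they stand 13 mm farther back than shut.
Start: joints at [-1.183, 0.307, 1.506, -0, 1.328, -0.073], TCP at [255.66, -515.043, 248.305] pointing down, gripper open.
Joint ranges: [-3.12, 3.12], [-1.05, 2.28], [0.14, 2.33], [-1.42, 4.57], [0.1, 2.73], [-2.68, 2.68]. Speed limits (rad/s): [2.57, 2.57, 3.14, 3.14, 3.14, 3.14].

## Interface

Orientations are given as a 3x3 rotation matrix whose columns are the frame's x, y, z axes.
In Python, from rig import bot, grab_frame, calibration gives the robot as it stands. The module is installed in compiled form; this text tells all that it offers.
- The arm moves only by the shell command python3 -m handwheel 'ROWS' [OPENING]. ROWS is JSON, a list of rows, each an object of numbers: "dx", "dy", "dz": the shift along the tool's x, y, z in m; "spin": the turn about the tool's z in rad. In form: [{"dx": .., "dy": .., "dz": .., "spin": ..}, ...]. A call has exactly 5 rows; each row is the pose to reach, as a shift and turn from the pose commanded when the call began, along the tool's axes at that moment; what a row does not reach only later rows make up. A row lasts 1/10 s, in which the tool goes at most 50 mm and 8.59 degrees, less where a joint would pass 70% of its speed; a pose out of reach is approached as far as the arm can. A call with a gripper value outside its range is refused whole. OPENING is the opening in per cent of the stroke, from 0 (shut) to 100 (fully open), set as the call begins (- or left out, the last holds). The fingers move at their own pace and stop on an object; the grip force is fixed at half the most. Time passes only in rows, so rows that repeat a pose let the fingers close, or fill a call up. It gives the time, the measured TCP pose, the force and the opening at its end, in the units of the state.
- bot.read_state(): the state, without advancing time (a new reading comes with each control period).
- grab_frame(name): name is "side" or "top"; returns the picture (480x640x3 uint8, blue, green, red); there is no depth.
- calibration(name): a dict with "K" (3x3 intrinsics, pixels), "origin" and "orientation" of the camera in the world. Camera axes: x right, y up, looking along -z (the intrinsics and any distortion apply to the point x, -y, -z); pixel columns grow to the right and rows downward; lengths in mm; the calibration is good to about 2 mm. A picture is of the moment at which its call begins. calibration takes no time and is no camera call.
- bot.job_done(): hands the job in, once; it reports no verdict.
The state is a dict: "time": time; "joint_pos": joint angles; "joint_vel": joint speeds; "joint_torque": joint torques, N m; "eef_pos": TCP position; "eef_rot": TCP orientation; "wrist_force": force on the tool from outside, world axes, zero at the start; "moment": the same for the moment, N m; "gripper_width": opening from 0.0 (shut) to 1.0 (fully open).
Only numpy, scipy, OpenCV 4.12 (cv2) and the standard library are available. Lean on these libraries where they do the work, as an engineer would, in place of code of your own. Each camera call takes 0.05 s, during which the arm holds its last target. There are 200 camera calls.

## Working session

There is one attempt and no reset: what is moved stays moved. The work goes in short steps, Python scripts to look and compute and a shell command to move; the robot and the scene stay as the last step left them, time stands still between calls to the robot, and variables do not carry over. Pictures are saved under pics/ and viewed, about 8 in all and at most 12, crops included, and the job is handed in when it is done.

```bash
mkdir -p pics; python3 - <<'E'
from rig import bot, grab_frame, calibration
import cv2,numpy as np
for n in("top","side"):
    cv2.imwrite(f"pics/{n}0.png",grab_frame(n)); c=calibration(n); print(n,{k:np.round(v,3).tolist() if not isinstance(v,str) else v for k,v in c.items()})
s=bot.read_state();print(s["time"],s["eef_pos"],np.round(s["eef_rot"],3).tolist(),s["wrist_force"],s["gripper_width"])
E
```

```text
top {'K': [[561.345, 0.0, 318.693], [0.0, 561.345, 235.826], [0.0, 0.0, 1.0]], 'origin': [431.661, -31.571, 925.323], 'orientation': [[0.029, 0.994, -0.101], [-1.0, 0.028, -0.01], [-0.007, 0.101, 0.995]]}
side {'K': [[560.48, 0.0, 322.925], [0.0, 560.48, 236.997], [0.0, 0.0, 1.0]], 'origin': [149.924, 629.933, 476.492], 'orientation': [[-0.871, 0.229, -0.435], [-0.491, -0.392, 0.778], [0.007, 0.891, 0.454]]}
0.1 [ 255.43432894 -514.47227077  247.49695867] [[0.896, 0.445, -0.001], [0.445, -0.896, 0.002], [0.0, -0.002, -1.0]] [ 1.0693861   0.2533434  -0.53038056] 1.001039257791744
```

View pics/top0.png

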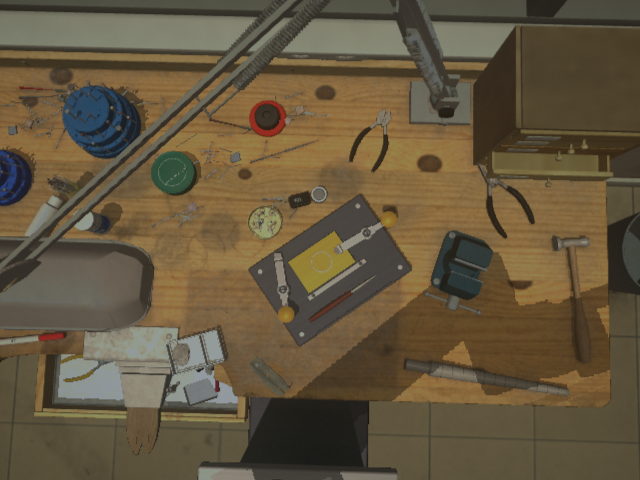

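View pics/side0.png

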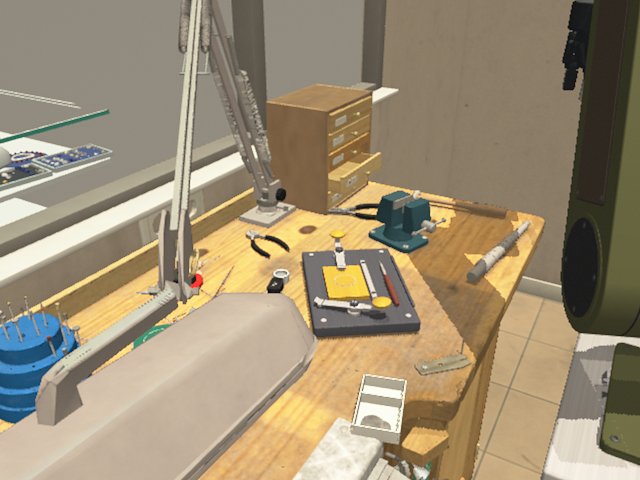

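The top view shows the stage with corners at about (361,195), (411,268), (300,345) and (249,270). The left button is near (286,314), with that clip swung clear. The right button is near (389,219), with its toe on the plate. I'll zoom in next.

```bash
python3 - <<'E'
import cv2,numpy as np
a=cv2.imread("pics/top0.png")[185:355,240:420]; b=cv2.imread("pics/side0.png")[225:340,295:425]
a=cv2.resize(a,None,fx=3.3,fy=3.3,interpolation=cv2.INTER_CUBIC)
cv2.imwrite("pics/ct.png",np.clip(a*1.5,0,255).astype(np.uint8))
E
```

```text
(no output)
```

View pics/ct.png

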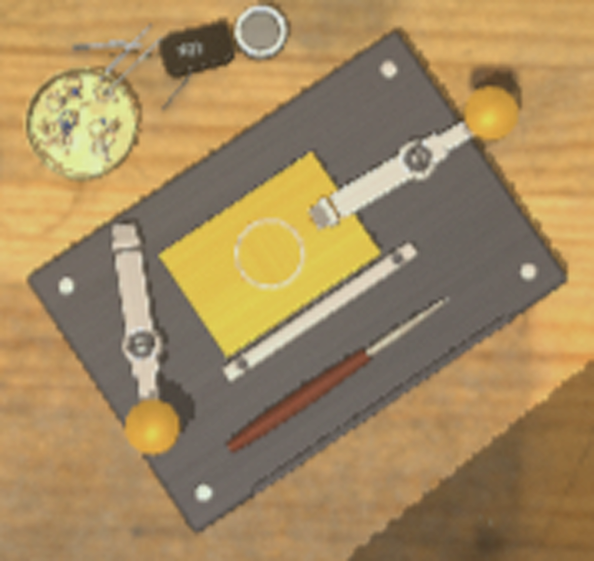

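```bash
cat > h.py <<'E'
import numpy as np,cv2
from rig import bot, grab_frame, calibration
from scipy.optimize import least_squares
def ray(n,u,v):
    c=calibration(n);K=np.array(c["K"]);d=np.linalg.solve(K,[u,v,1]);d=np.array(c["orientation"])@[d[0],-d[1],-d[2]]
    return np.array(c["origin"]),d/np.linalg.norm(d)
def atz(n,u,v,z):
    o,d=ray(n,u,v);return o+d*(z-o[2])/d[2]
def tri(p):
    A=np.zeros((3,3));b=np.zeros(3)
    for n,u,v in p:
        o,d=ray(n,u,v);M=np.eye(3)-np.outer(d,d);A+=M;b+=M@o
    x=np.linalg.solve(A,b)
    return x
def proj(n,P):
    c=calibration(n);q=np.array(c["orientation"]).T@(np.asarray(P,float)-c["origin"]);q=np.array(c["K"])@[q[0],-q[1],-q[2]];return q[:2]/q[2]
E
python3 - <<'E'
from h import *
cr=np.array([[400,28],[568,280],[200,530],[30,278]])/3.3+[240,185]
st=np.array([[60,-110],[-90,-110],[-90,110],[60,110]])
W=np.array([atz("top",u,v,22)[:2] for u,v in cr])
f=lambda p:((st@np.array([[np.cos(p[2]),np.sin(p[2])],[-np.sin(p[2]),np.cos(p[2])]])+p[:2])-W).ravel()
r=least_squares(f,[450,0,.5]);print(r.x,np.round(r.fun,1))
x,y,t=r.x;R=np.array([[np.cos(t),-np.sin(t)],[np.sin(t),np.cos(t)]])
def inst(w):return R.T@(w[:2]-r.x[:2])
for n,(u,v) in dict(Ls=(142,344),Rs=(420,158)).items():
    w=atz("top",u/3.3+240,v/3.3+185,36);print(n,w,inst(w))
for k,pl in dict(RL=(382,248),RR=(315,152),LL=(228,356),LR=(160,255)).items():
    w=atz("top",pl[0]/3.3+240,pl[1]/3.3+185,30);print(k,inst(w))
ims={n:cv2.imread(f"pics/{n}0.png") for n in("top","side")}
win={"L":{"top":(270,300,330,330),"side":(365,290,398,312)},"R":{"top":(375,208,402,232),"side":(325,226,350,245)}}
for k in win:
    ps=[]
    for n,(a,b,c,d) in win[k].items():
        h=cv2.cvtColor(ims[n][b:d,a:c],cv2.COLOR_BGR2HSV);m=((h[...,0]>12)&(h[...,0]<32)&(h[...,1]>185)&(h[...,2]>110)).astype(np.uint8)
        l,lab,s,ce=cv2.connectedComponentsWithStats(m);i=1+np.argmax(s[1:,4]);ps.append((n,*(ce[i]+[a,b])));print(k,n,ce[i]+[a,b],s[i])
    X=tri(ps);i=inst(X);print(k,X,i,[np.round(proj(p[0],X)-p[1:],1) for p in ps])
    s=1 if k=="L" else -1
    print("angle",np.arctan2(-i[0],s*(i[1]-s*80)),np.hypot(i[0],i[1]-s*80))
for n in [(0,80),(0,-80)]: print(R@n+r.x[:2])
for c in st: print("side corner",proj("side",[*(R@c+r.x[:2]),22]))
E
```

```text
[482.41551418 -35.21366073   0.62141464] [ 0.7  0.3  0.7 -2.7 -2.3  0.9  1.   1.5]
Ls [435.63484723  30.92186667  36.        ] [ 0.46788551 81.00691248]
Rs [ 528.77698207 -100.09262244   36.        ] [-7.71628362e-02 -7.97412028e+01]
RL [-25.62727146 -40.51349543]
RR [ 31.13471446 -39.86533498]
LL [-27.16626032  50.19453182]
LR [31.56838655 50.39846169]Traceback (most recent call last):
  File "<stdin>", line 19, in <module>
    return _wrapfunc(a, 'argmax', axis=axis, out=out, **kwds)
    return bound(*args, **kwds)
ValueError: attempt to get argmax of an empty sequence
```

```bash
python3 - <<'E'
from h import *
t=.6214;R=np.array([[np.cos(t),-np.sin(t)],[np.sin(t),np.cos(t)]]);o=np.array([482.4,-35.2])
inst=lambda w:R.T@(w[:2]-o)
ims={n:cv2.imread(f"pics/{n}0.png") for n in("top","side")}
win={"L":{"top":(270,300,300,330),"side":(365,290,398,312)},"R":{"top":(375,205,402,232),"side":(325,226,350,245)}}
for k in win:
    ps=[]
    for n,(a,b,c,d) in win[k].items():
        h=cv2.cvtColor(ims[n][b:d,a:c],cv2.COLOR_BGR2HSV);m=((h[...,0]>12)&(h[...,0]<32)&(h[...,1]>140)&(h[...,2]>140)).astype(np.uint8)
        l,lab,s,ce=cv2.connectedComponentsWithStats(m);i=1+np.argmax(s[1:,4]);ps.append((n,*(ce[i]+[a,b])));print(k,n,ce[i]+[a,b],s[i])
    X=tri(ps);i=inst(X);s=1 if k=="L" else -1
    print(k,X,i,[np.round(proj(p[0],X)-p[1:],1) for p in ps],"angle",np.arctan2(-i[0],s*(i[1]-s*80)),np.hypot(i[0],i[1]-s*80))
    for z in (46,54): q=inst(atz(*ps[0],z)); print(z,q,np.arctan2(-q[0],s*(q[1]-s*80)),np.hypot(q[0],q[1]-s*80))
st=np.array([[60,-110],[-90,-110],[-90,110],[60,110]])
for c in st: print("side corner",proj("side",[*(R@c+o),22]))
b=cv2.imread("pics/side0.png")[220:345,290:430]
cv2.imwrite("pics/cs.png",cv2.resize(b,None,fx=5,fy=4.5,interpolation=cv2.INTER_CUBIC))
E
```

```text
L top [284.79807692 316.44230769] [  8  11  13  11 104]
L side [381.35802469 301.77777778] [  7   7  19  11 162]
L [394.21121478  26.04566361  48.20476628] [-36.04751076 101.13787677] [array([-0.1, -0.3]), array([0.4, 0. ])] angle 1.0404447667538481 41.7879512105182
46 [-36.52832523 101.42364616] 1.0403668520862364 42.34726861549943
54 [-36.55209805 100.79648684] 1.0535171418528364 42.05412865636209
R top [387.67567568 220.63063063] [  7  10  13  12 111]
R side [337.62280702 233.66666667] [  5   4  17   9 114]
R [ 547.48790175 -131.32470504   46.05735968] [  -3.04066259 -116.04804283] [array([0.1, 0.3]), array([-0.3, -0. ])] angle 0.08415108204008852 36.17605590875933
46 [  -2.47711149 -116.164153  ] 0.06838950062829005 36.24889023923243
54 [  -2.81067911 -114.81171856] 0.08056469294090671 34.92500059158941
side corner [300.97432506 249.30626813]
side corner [387.07855471 245.46675253]
side corner [420.12138292 319.04204625]
side corner [312.72487657 325.290566  ]
```

View pics/cs.png

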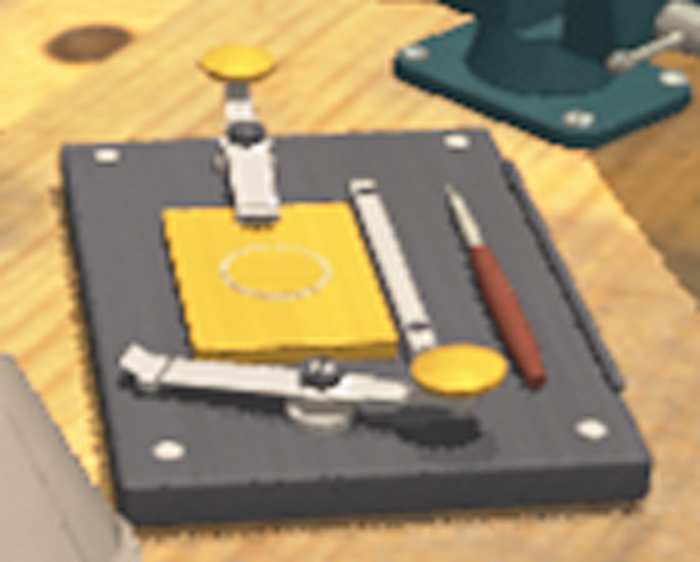

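Viewed four pictures so far. In the side crop both clips are clearly visible: the left button at (382,302) and the right at (337,234). The predicted side corners are about 4 px off, so I'll fit both cameras jointly.

```bash
python3 - <<'E'
from h import *
st=np.array([[60,-110],[-90,-110],[-90,110],[60,110]])
tp=np.array([[400,28],[568,280],[200,530],[30,278]])/3.3+[240,185]
sd=np.array([[302.4,252.9],[387.6,249.3],[419.6,321.8],[314,330]])
bt={"L":((286.06,314.4),(382,302.2)),"R":((388.8,218.9),(337.4,234))}
def W(p,s,z):
    t=p[2];return np.array([p[0]+s[0]*np.cos(t)-s[1]*np.sin(t),p[1]+s[0]*np.sin(t)+s[1]*np.cos(t),z])
def f(p):
    e=[]
    a,b=p[3:6],p[6:9]
    for s,u,v in zip(st,tp,sd): e+=[proj("top",W(p,s,22)+a)-u,proj("side",W(p,s,22)+b)-v]
    for k,s,i in(("L",1,9),("R",-1,11)):
        B=W(p,(-40*np.sin(p[i]),s*(80+40*np.cos(p[i]))),p[i+1]-3)
        e+=[proj("top",B+a)-bt[k][0],proj("side",B+b)-bt[k][1]]
    return np.concatenate([*e,a/2,b/2])
r=least_squares(f,[482,-35,.62]+[0]*6+[1.2,50,.1,50]);p=r.x
np.set_printoptions(precision=2,suppress=True);print(p);print(r.fun)
for k,s,i in(("L",1,9),("R",-1,11)):
    print(k,"now",W(p,(-40*np.sin(p[i]),s*(80+40*np.cos(p[i]))),p[i+1]))
    for a in((1.3,1.2,1,.8,.6,.4,.2,0)): print(a,W(p,(-40*np.sin(a),s*(80+40*np.cos(a))),0)[:2])
E
```

```text
[481.26 -33.95   0.62   1.23  -0.88  -1.6   -1.23   0.88  -3.97   1.11
  54.29   0.05  51.81]
[-0.43 -0.27 -0.83 -0.72  1.31 -0.32  0.15 -0.98 -0.88  1.31  1.3   0.9
 -1.01 -0.71 -0.62 -1.02  0.06  0.34 -0.04  0.01  0.56  0.03 -0.35  0.07
  0.61 -0.44 -0.8  -0.61  0.44 -1.99]
L now [395.25  24.68  54.29]
1.3 [397.15  17.4 ]
1.2 [395.97  21.22]
1 [394.78  29.12]
0.8 [395.18  37.1 ]
0.6 [397.15  44.84]
0.4 [400.63  52.03]
0.2 [405.46  58.39]
0 [411.46  63.66]
R now [ 549.41 -132.69   51.81]
1.3 [ 502.67 -130.15]
1.2 [ 505.9 -132.5]
1 [ 512.99 -136.19]
0.8 [ 520.67 -138.39]
0.6 [ 528.63 -139.02]
0.4 [ 536.56 -138.06]
0.2 [ 544.14 -135.54]
0 [ 551.06 -131.57]
```

```bash
python3 -m handwheel '[{"dx":0.043,"dy":-0.026,"dz":0,"spin":0},{"dx":0.086,"dy":-0.052,"dz":0,"spin":0},{"dx":0.129,"dy":-0.078,"dz":0,"spin":0},{"dx":0.172,"dy":-0.104,"dz":0,"spin":0},{"dx":0.215,"dy":-0.130,"dz":0,"spin":0}]' 0
cat >> h.py <<'E'
def st():
    s=bot.read_state();return s
def shift(x,y,z=None):
    s=bot.read_state();p=np.array(s["eef_pos"]);R=np.array(s["eef_rot"]);t=np.array([x,y,p[2] if z is None else z])
    print("t",round(s["time"],2),"pos",np.round(p,1),"yaw",round(float(np.arctan2(R[1,0],R[0,0])),3),"F",np.round(s["wrist_force"],1),"shift",np.round(R.T@(t-p),1))
E
python3 -c "from h import *;shift(412,10)"
```

```text
time: 0.6
eef_pos: [390.2, -302.2, 248.0]
eef_rot: [[0.896, 0.444, -0.0], [0.444, -0.896, 0.0], [-0.0, -0.001, -1.0]]
wrist_force: [1.1, -1.0, 0.2]
gripper_width: 0.147
t 0.6 pos [ 390.2 -302.2  248. ] yaw 0.46 F [ 1.1 -1.   0.2] shift [ 1.582e+02 -2.700e+02  1.000e-01]
```

```bash
python3 -m handwheel '[{"dx":0.025,"dy":-0.043,"dz":0,"spin":0},{"dx":0.05,"dy":-0.086,"dz":0,"spin":0},{"dx":0.075,"dy":-0.129,"dz":0,"spin":0},{"dx":0.1,"dy":-0.172,"dz":0,"spin":0},{"dx":0.124,"dy":-0.212,"dz":0,"spin":0}]' >/dev/null
python3 -m handwheel '[{"dx":0.011,"dy":-0.020,"dz":0.02,"spin":0},{"dx":0.022,"dy":-0.040,"dz":0.05,"spin":0},{"dx":0.034,"dy":-0.058,"dz":0.08,"spin":0},{"dx":0.034,"dy":-0.058,"dz":0.11,"spin":0},{"dx":0.034,"dy":-0.058,"dz":0.13,"spin":0}]'
python3 -c "from h import *;shift(395.3,24)"
```

```text
time: 1.6
eef_pos: [409.9, 9.0, 116.5]
eef_rot: [[0.895, 0.446, -0.003], [0.446, -0.895, 0.0], [-0.002, -0.001, -1.0]]
wrist_force: [-1.0, 1.0, -0.5]
gripper_width: 0.001
t 1.6 pos [409.9   9.  116.5] yaw 0.463 F [-1.   1.  -0.5] shift [ -6.3 -19.9   0. ]
```

```bash
python3 -m handwheel '[{"dx":-0.003,"dy":-0.010,"dz":0.005,"spin":0},{"dx":-0.0063,"dy":-0.020,"dz":0.012,"spin":0},{"dx":-0.0063,"dy":-0.020,"dz":0.02,"spin":0},{"dx":-0.0063,"dy":-0.020,"dz":0.027,"spin":0},{"dx":-0.0063,"dy":-0.020,"dz":0.027,"spin":0}]' |grep eef_pos
python3 - <<'E'
from h import *
shift(395.3,24)
a=grab_frame("top")[225:355,220:400];b=grab_frame("side")[200:345,280:460]
cv2.imwrite("pics/t1.png",np.vstack([cv2.resize(a,(540,390),interpolation=2)[:300],cv2.resize(b,(540,435),interpolation=2)[120:]])[:600])
s=st();print(s["joint_pos"])
cv2.imwrite("pics/t1.png",np.hstack([cv2.resize(a,(400,289),interpolation=2),cv2.resize(b,(359,289),interpolation=2)]))
E
```

```text
eef_pos: [396.8, 23.1, 91.1]
t 2.1 pos [396.8  23.1  91.1] yaw 0.461 F [-1.1  0.5 -0.9] shift [-0.9 -1.5 -0. ]
[-4.84740429e-02  2.71871116e-01  2.07249772e+00 -6.45686200e-05
  7.96319334e-01  1.06186515e+00]
```

View pics/t1.png

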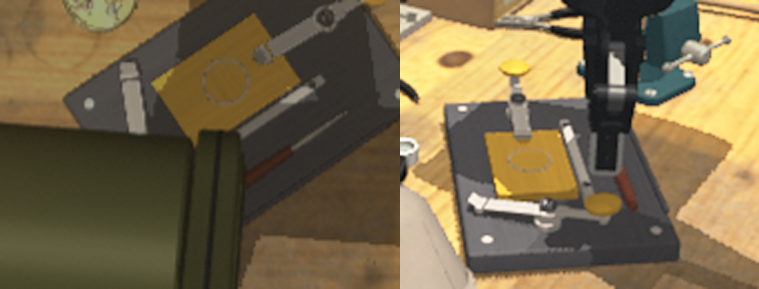

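```bash
python3 -c "
from h import *
b=np.array([-1.23,.88,-3.97])
print(proj('side',np.array([396.5,23.3,74])+b),proj('side',np.array([395.3,24.7,54])+b), proj('side',np.array([396.5,23.3,74])))"
```

```text
[382.45341383 287.46349697] [382.02972741 300.5502335 ] [382.05015917 284.43819696]
```

```bash
python3 -m handwheel '[{"dx":-0.001,"dy":-0.001,"dz":0.004,"spin":0},{"dx":-0.001,"dy":-0.001,"dz":0.008,"spin":0},{"dx":-0.001,"dy":-0.001,"dz":0.012,"spin":0},{"dx":-0.001,"dy":-0.001,"dz":0.013,"spin":0},{"dx":-0.001,"dy":-0.001,"dz":0.013,"spin":0}]' |egrep 'eef_pos|force'
python3 -m handwheel '[{"dx":0,"dy":0,"dz":0.001,"spin":0},{"dx":0,"dy":0,"dz":0.002,"spin":0},{"dx":0,"dy":0,"dz":0.003,"spin":0},{"dx":0,"dy":0,"dz":0.004,"spin":0},{"dx":0,"dy":0,"dz":0.004,"spin":0}]' |egrep 'eef_pos|force'
python3 -m handwheel '[{"dx":0,"dy":0,"dz":0.001,"spin":0},{"dx":0,"dy":0,"dz":0.002,"spin":0},{"dx":0,"dy":0,"dz":0.003,"spin":0},{"dx":0,"dy":0,"dz":0.003,"spin":0},{"dx":0,"dy":0,"dz":0.003,"spin":0}]' |egrep 'eef_pos|force'
```

```text
eef_pos: [395.1, 23.6, 78.0]
wrist_force: [0.2, -0.8, -0.0]
eef_pos: [395.3, 23.6, 74.2]
wrist_force: [0.6, 0.2, -0.5]
eef_pos: [395.3, 23.6, 71.3]
wrist_force: [0.4, 0.0, 0.8]
```

```bash

python3 -m handwheel '[{"dx":0,"dy":0,"dz":0.001,"spin":0},{"dx":0,"dy":0,"dz":0.002,"spin":0},{"dx":0,"dy":0,"dz":0.003,"spin":0},{"dx":0,"dy":0,"dz":0.003,"spin":0},{"dx":0,"dy":0,"dz":0.003,"spin":0}]' |egrep 'eef_pos|force'
```

```text
eef_pos: [394.8, 23.5, 68.4]
wrist_force: [-1.7, -0.1, 5.2]
```

```bash

python3 -m handwheel '[{"dx":0,"dy":0,"dz":0.001,"spin":0},{"dx":0,"dy":0,"dz":0.002,"spin":0},{"dx":0,"dy":0,"dz":0.003,"spin":0},{"dx":0,"dy":0,"dz":0.003,"spin":0},{"dx":0,"dy":0,"dz":0.003,"spin":0}]' |egrep 'eef_pos|force'
python3 -c "
from h import *
for i in range(6):
    grab_frame('top'); s=st(); print(np.round(s['wrist_force'],1),np.round(s['eef_pos'],1))
t=.62
for a in (1.11,.95,.8,.65,.5,.35,.2,.1,0,-.03):
    w=np.array([481.26+40*-np.sin(a)*np.cos(t)-(80+40*np.cos(a))*np.sin(t),-33.95-40*np.sin(a)*np.sin(t)+(80+40*np.cos(a))*np.cos(t),0]); R=np.array(s['eef_rot']); p=np.array(s['eef_pos'])
    if a==1.11: w0=w
    print(a,np.round(w,1),np.round((R.T@(w-w0)),1))
"
```

```text
eef_pos: [393.9, 23.4, 65.7]
wrist_force: [-4.3, -1.4, 13.8]
[-5.  -1.5 13.7] [394.   23.4  65.8]
[-3.7 -0.8 12.8] [394.   23.4  65.8]
[-3.4 -1.7 13.6] [394.   23.4  65.8]
[-3.9 -1.8 13.1] [394.   23.4  65.8]
[-4.4 -2.  12.5] [394.   23.4  65.8]
[-4.9 -2.  12.9] [394.   23.4  65.8]
1.11 [395.3  24.8   0. ] [0. 0. 0.]
0.95 [394.8  31.2   0. ] [ 2.4 -5.9 -0. ]
0.8 [395.2  37.2   0. ] [  5.4 -11.1  -0. ]
0.65 [396.6  43.    0. ] [  9.3 -15.7  -0. ]
0.5 [398.8  48.6   0. ] [ 13.7 -19.7  -0. ]
0.35 [401.8  53.8   0. ] [ 18.7 -23.   -0. ]
0.2 [405.5  58.4   0. ] [ 24.1 -25.6  -0. ]
0.1 [408.4  61.2   0. ] [ 28.  -26.8  -0. ]
0 [411.5  63.7   0. ] [ 31.9 -27.6  -0.1]
-0.03 [412.5  64.4   0. ] [ 33.1 -27.8  -0.1]
```

```bash

python3 -m handwheel '[{"dx":-0.0006,"dy":-0.0001,"dz":0.0005,"spin":0},{"dx":-0.0012,"dy":-0.0003,"dz":0.001,"spin":0},{"dx":-0.0012,"dy":-0.0003,"dz":0.001,"spin":0},{"dx":-0.0012,"dy":-0.0003,"dz":0.001,"spin":0},{"dx":-0.0012,"dy":-0.0003,"dz":0.001,"spin":0}]' |egrep 'eef_pos|force'
python3 -c "
from h import *
for i in range(3):
    grab_frame('side'); s=st(); print(np.round(s['wrist_force'],1),np.round(s['eef_pos'],1))"
```

```text
eef_pos: [393.7, 23.3, 65.1]
wrist_force: [-3.3, -0.3, 15.0]
[-3.6 -0.9 13.8] [393.7  23.3  65.1]
[-4.2 -1.4 14.9] [393.7  23.3  65.1]
[-3.1 -0.4 14.8] [393.7  23.3  65.1]
```

```bash

python3 -m handwheel '[{"dx":0.0005,"dy":-0.0015,"dz":0.0004,"spin":0},{"dx":0.001,"dy":-0.003,"dz":0.0004,"spin":0},{"dx":0.0017,"dy":-0.0045,"dz":0.0004,"spin":0},{"dx":0.0025,"dy":-0.0061,"dz":0.0004,"spin":0},{"dx":0.0025,"dy":-0.0061,"dz":0.0004,"spin":0}]' |egrep 'eef_pos|force'
python3 - <<'E'
from h import *
a=grab_frame("top")[215:345,230:380];b=grab_frame("side")[220:340,290:430]
for i in range(3):
    s=st(); print(np.round(s['wrist_force'],1),np.round(s['eef_pos'],1));grab_frame("top")
cv2.imwrite("pics/t2.png",np.hstack([cv2.resize(a,(380,330),interpolation=2),cv2.resize(b,(385,330),interpolation=2)]))
E
```

```text
eef_pos: [393.2, 29.7, 64.7]
wrist_force: [-4.2, -1.2, 15.9]
[-4.1 -2.1 15.3] [393.1  29.7  64.7]
[-4.3 -2.2 14.9] [393.2  29.6  64.7]
[-3.1 -2.5 15.7] [393.1  29.6  64.7]
```

View pics/t2.png

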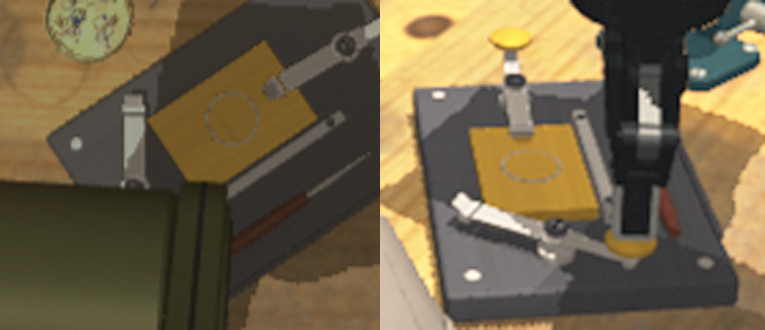

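```bash
python3 -c "
from h import *
s=st();t=.62;R=np.array(s['eef_rot'])
f=lambda a:np.array([481.26-41.3*np.sin(a)*np.cos(t)-(80+41.3*np.cos(a))*np.sin(t),-33.95-41.3*np.sin(a)*np.sin(t)+(80+41.3*np.cos(a))*np.cos(t),0])
for a in np.arange(.98,-.13,-.1): print(round(a,2),np.round(R.T@(f(a)-f(.98)),1)[:2])"
```

```text
0.98 [0. 0.]
0.88 [ 1.9 -3.7]
0.78 [ 4.2 -7.1]
0.68 [  6.8 -10.3]
0.58 [  9.7 -13.2]
0.48 [ 12.9 -15.9]
0.38 [ 16.3 -18.2]
0.28 [ 20.  -20.1]
0.18 [ 23.8 -21.7]
0.08 [ 27.7 -22.8]
-0.02 [ 31.8 -23.6]
-0.12 [ 35.9 -24. ]
```

```bash

python3 -m handwheel '[{"dx":0.001,"dy":-0.0019,"dz":0.0001,"spin":0},{"dx":0.0019,"dy":-0.0037,"dz":0.0002,"spin":0},{"dx":0.0030,"dy":-0.0054,"dz":0.0002,"spin":0},{"dx":0.0042,"dy":-0.0071,"dz":0.0002,"spin":0},{"dx":0.0055,"dy":-0.0087,"dz":0.0002,"spin":0}]' |egrep 'eef_pos|force'
python3 -c "
from h import *
for i in range(3):
    grab_frame('side'); s=st(); print(np.round(s['wrist_force'],1),np.round(s['eef_pos'],1))"
```

```text
eef_pos: [394.5, 39.9, 64.6]
wrist_force: [-3.0, -2.4, 15.3]
[-3.  -1.3 16.2] [394.6  40.1  64.6]
[-2.6 -0.7 15.7] [394.6  40.1  64.6]
[-2.8 -1.5 15.9] [394.5  40.1  64.6]
```

```bash

python3 -m handwheel '[{"dx":0.0022,"dy":-0.0026,"dz":0,"spin":0},{"dx":0.0042,"dy":-0.0045,"dz":0,"spin":0},{"dx":0.0064,"dy":-0.0064,"dz":0,"spin":0},{"dx":0.0084,"dy":-0.0079,"dz":0,"spin":0},{"dx":0.0108,"dy":-0.0095,"dz":0,"spin":0}]' |egrep 'eef_pos|force'
python3 - <<'E'
from h import *
a=grab_frame("top")[215:345,230:380];b=grab_frame("side")[220:340,290:430]
for i in range(3):
    s=st(); print(np.round(s['wrist_force'],1),np.round(s['eef_pos'],1));grab_frame("top")
cv2.imwrite("pics/t3.png",np.hstack([cv2.resize(a,(380,330),interpolation=2),cv2.resize(b,(385,330),interpolation=2)]))
E
```

```text
eef_pos: [400.5, 53.3, 64.7]
wrist_force: [-2.9, -2.8, 14.7]
[-2.3 -0.4 15.2] [400.8  53.6  64.7]
[-2.8 -0.2 14.3] [400.8  53.6  64.7]
[-2.8 -0.1 14.8] [400.8  53.6  64.7]
```

View pics/t3.png

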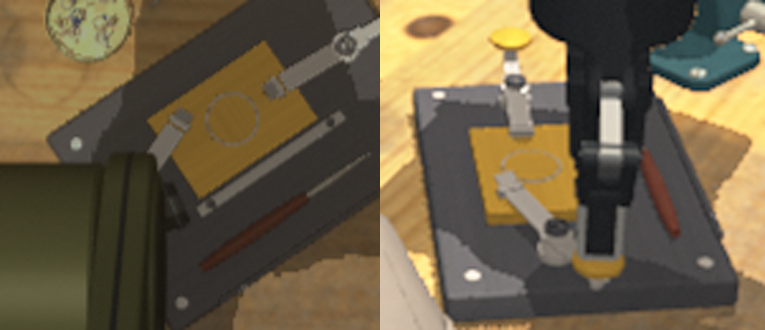

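```bash

python3 -m handwheel '[{"dx":0.0018,"dy":-0.0010,"dz":0.0004,"spin":0},{"dx":0.0037,"dy":-0.0019,"dz":0.0004,"spin":0},{"dx":0.0056,"dy":-0.0027,"dz":0.0004,"spin":0},{"dx":0.0075,"dy":-0.0035,"dz":0.0004,"spin":0},{"dx":0.0094,"dy":-0.0041,"dz":0.0004,"spin":0}]' |egrep 'eef_pos|force'
python3 -m handwheel '[{"dx":0.001,"dy":-0.0003,"dz":0,"spin":0},{"dx":0.0020,"dy":-0.0005,"dz":0,"spin":0},{"dx":0.0030,"dy":-0.0008,"dz":0.00,"spin":0},{"dx":0.0040,"dy":-0.001,"dz":0.000,"spin":0},{"dx":0.0045,"dy":-0.0011,"dz":0.000,"spin":0}]' |egrep 'eef_pos|force'
python3 - <<'E'
from h import *
for i in range(3):
    grab_frame("top");s=st(); print(np.round(s['wrist_force'],1),np.round(s['eef_pos'],1))
E
```

```text
eef_pos: [407.3, 61.2, 64.4]
wrist_force: [-3.3, -2.2, 15.5]
eef_pos: [411.1, 64.2, 64.4]
wrist_force: [-2.4, -2.2, 15.4]
[-2.5 -1.3 15.2] [411.1  64.2  64.4]
[-2.8 -1.4 15.3] [411.1  64.2  64.4]
[-2.6 -1.2 15. ] [411.1  64.2  64.4]
```

```bash

python3 -m handwheel '[{"dx":0.0005,"dy":0,"dz":0,"spin":0},{"dx":0.0010,"dy":-0.0001,"dz":0,"spin":0},{"dx":0.0015,"dy":-0.0001,"dz":0.00,"spin":0},{"dx":0.0020,"dy":-0.0002,"dz":0.000,"spin":0},{"dx":0.0020,"dy":-0.0002,"dz":0.000,"spin":0}]' |egrep 'eef_pos|force'
python3 - <<'E'
from h import *
for i in range(3):
    grab_frame("top");s=st(); print(np.round(s['wrist_force'],1),np.round(s['eef_pos'],1))
E
```

```text
eef_pos: [411.4, 64.6, 64.1]
wrist_force: [-4.1, -3.6, 16.0]
[-4.8 -5.4 15.5] [411.3  64.6  64.1]
[-4.1 -4.9 15.5] [411.3  64.6  64.1]
[-3.2 -5.  16. ] [411.3  64.5  64.1]
```

```bash

python3 -m handwheel '[{"dx":0,"dy":0,"dz":-0.0003,"spin":0},{"dx":-0.0003,"dy":0,"dz":-0.0006,"spin":0},{"dx":-0.0006,"dy":0,"dz":-0.0009,"spin":0},{"dx":-0.001,"dy":0,"dz":-0.0012,"spin":0},{"dx":-0.001,"dy":0,"dz":-0.0015,"spin":0}]' |egrep 'eef_pos|force'
python3 -m handwheel '[{"dx":0,"dy":0,"dz":-0.0003,"spin":0},{"dx":0,"dy":0,"dz":-0.0006,"spin":0},{"dx":0,"dy":0,"dz":-0.0009,"spin":0},{"dx":0,"dy":0,"dz":-0.0012,"spin":0},{"dx":0,"dy":0,"dz":-0.0015,"spin":0}]' |egrep 'eef_pos|force'
python3 -m handwheel '[{"dx":0,"dy":0,"dz":-0.0005,"spin":0},{"dx":0,"dy":0,"dz":-0.001,"spin":0},{"dx":0,"dy":0,"dz":-0.0015,"spin":0},{"dx":0,"dy":0,"dz":-0.002,"spin":0},{"dx":0,"dy":0,"dz":-0.0025,"spin":0}]' |egrep 'eef_pos|force'
python3 -m handwheel '[{"dx":0,"dy":0,"dz":-0.005,"spin":0},{"dx":0,"dy":0,"dz":-0.015,"spin":0},{"dx":0,"dy":0,"dz":-0.03,"spin":0},{"dx":0,"dy":0,"dz":-0.05,"spin":0},{"dx":0,"dy":0,"dz":-0.06,"spin":0}]' |egrep 'eef_pos|force'
python3 -c "from h import *;shift(480,-100);shift(549.4,-132.7)"
```

```text
eef_pos: [411.5, 64.2, 65.6]
wrist_force: [-2.3, -4.9, 11.1]
eef_pos: [411.4, 65.0, 66.3]
wrist_force: [-0.1, -0.5, -0.2]
eef_pos: [411.0, 65.0, 68.8]
wrist_force: [0.0, -0.6, 0.4]
eef_pos: [412.0, 65.0, 130.8]
wrist_force: [-0.2, -0.1, 0.4]
t 11.6 pos [412.   65.  130.8] yaw 0.461 F [-0.2 -0.1  0.4] shift [-12.5 178.    0.2]
t 11.6 pos [412.   65.  130.8] yaw 0.461 F [-0.2 -0.1  0.4] shift [ 35.1 238.1   0.4]
```

```bash

python3 -m handwheel '[{"dx":0.007,"dy":0.048,"dz":0,"spin":0},{"dx":0.014,"dy":0.096,"dz":0,"spin":0},{"dx":0.021,"dy":0.144,"dz":0,"spin":0},{"dx":0.028,"dy":0.192,"dz":0,"spin":0},{"dx":0.035,"dy":0.238,"dz":0,"spin":0}]' |egrep 'eef_pos|force'
python3 -m handwheel '[{"dx":0,"dy":0,"dz":0.01,"spin":0},{"dx":0,"dy":0,"dz":0.02,"spin":0},{"dx":0,"dy":0,"dz":0.03,"spin":0},{"dx":0,"dy":0,"dz":0.04,"spin":0},{"dx":0,"dy":0,"dz":0.04,"spin":0}]' |egrep 'eef_pos|force'
python3 - <<'E'
from h import *
shift(549.4,-132.7)
a=grab_frame("top")[185:355,230:420];b=grab_frame("side")[200:340,290:430]
s=st();P=s['eef_pos']-np.array([0,0,17]);bb=np.array([-1.23,.88,-3.97]);print(proj('side',P+bb),proj('side',np.array([549.4,-132.7,51.8])+bb))
cv2.imwrite("pics/t4.png",np.hstack([cv2.resize(a,(380,340),interpolation=2),cv2.resize(b,(340,340),interpolation=2)]))
E
```

```text
eef_pos: [549.3, -134.6, 129.3]
wrist_force: [0.2, 0.8, 0.2]
eef_pos: [546.1, -131.0, 87.1]
wrist_force: [-0.5, 0.6, -0.1]
t 12.6 pos [ 546.1 -131.    87.1] yaw 0.462 F [-0.5  0.6 -0.1] shift [ 2.2  3.  -0. ]
[337.95809467 222.57812169] [337.09655061 232.50654679]
```

View pics/t4.png

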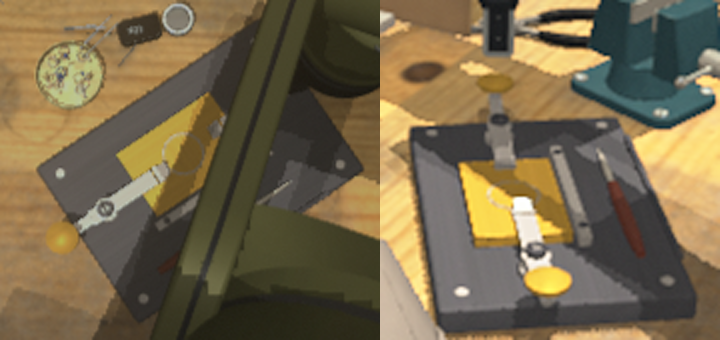

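```bash

python3 -m handwheel '[{"dx":0.001,"dy":0.001,"dz":0.003,"spin":0},{"dx":0.0022,"dy":0.003,"dz":0.006,"spin":0},{"dx":0.0022,"dy":0.003,"dz":0.009,"spin":0},{"dx":0.0022,"dy":0.003,"dz":0.013,"spin":0},{"dx":0.0022,"dy":0.003,"dz":0.013,"spin":0}]' |egrep 'eef_pos|force'
python3 -m handwheel '[{"dx":0,"dy":0,"dz":0.0005,"spin":0},{"dx":0,"dy":0,"dz":0.001,"spin":0},{"dx":0,"dy":0,"dz":0.0015,"spin":0},{"dx":0,"dy":0,"dz":0.002,"spin":0},{"dx":0,"dy":0,"dz":0.002,"spin":0}]' |egrep 'eef_pos|force'
python3 -c "from h import *;shift(549.4,-132.7)"
```

```text
eef_pos: [551.1, -134.3, 75.2]
wrist_force: [-0.5, -0.5, -0.1]
eef_pos: [551.6, -134.4, 73.8]
wrist_force: [0.5, 0.5, -0.3]
t 13.7 pos [ 551.6 -134.4   73.8] yaw 0.461 F [ 0.5  0.5 -0.3] shift [-1.2 -2.5 -0. ]
```

```bash

for i in 1 ; do python3 -m handwheel '[{"dx":-0.0005,"dy":-0.001,"dz":0.0005,"spin":0},{"dx":-0.0012,"dy":-0.002,"dz":0.001,"spin":0},{"dx":-0.0012,"dy":-0.0025,"dz":0.0015,"spin":0},{"dx":-0.0012,"dy":-0.0025,"dz":0.0015,"spin":0},{"dx":-0.0012,"dy":-0.0025,"dz":0.0015,"spin":0}]' |egrep 'eef_pos|force'; done
python3 -m handwheel '[{"dx":0,"dy":0,"dz":0.0003,"spin":0},{"dx":0,"dy":0,"dz":0.0006,"spin":0},{"dx":0,"dy":0,"dz":0.0008,"spin":0},{"dx":0,"dy":0,"dz":0.0008,"spin":0},{"dx":0,"dy":0,"dz":0.0008,"spin":0}]' |egrep 'eef_pos|force'
python3 -c "from h import *;shift(549.4,-132.7)"
```

```text
eef_pos: [549.4, -132.7, 72.3]
wrist_force: [-0.5, 0.1, -0.5]
eef_pos: [549.4, -132.7, 71.5]
wrist_force: [0.2, -0.4, 0.1]
t 14.7 pos [ 549.4 -132.7   71.5] yaw 0.461 F [ 0.2 -0.4  0.1] shift [-0.  0. -0.]
```

```bash

python3 -m handwheel '[{"dx":0,"dy":0,"dz":0.0003,"spin":0},{"dx":0,"dy":0,"dz":0.0006,"spin":0},{"dx":0,"dy":0,"dz":0.0008,"spin":0},{"dx":0,"dy":0,"dz":0.0008,"spin":0},{"dx":0,"dy":0,"dz":0.0008,"spin":0}]' |egrep 'eef_pos|force'
python3 -m handwheel '[{"dx":0,"dy":0,"dz":0.0003,"spin":0},{"dx":0,"dy":0,"dz":0.0006,"spin":0},{"dx":0,"dy":0,"dz":0.0008,"spin":0},{"dx":0,"dy":0,"dz":0.0008,"spin":0},{"dx":0,"dy":0,"dz":0.0008,"spin":0}]' |egrep 'eef_pos|force'
```

```text
eef_pos: [549.4, -132.7, 70.7]
wrist_force: [0.2, -0.4, 0.3]
eef_pos: [549.4, -132.7, 69.9]
wrist_force: [-0.5, -0.3, 0.1]
```

```bash

python3 -m handwheel '[{"dx":0,"dy":0,"dz":0.0003,"spin":0},{"dx":0,"dy":0,"dz":0.0006,"spin":0},{"dx":0,"dy":0,"dz":0.0008,"spin":0},{"dx":0,"dy":0,"dz":0.0008,"spin":0},{"dx":0,"dy":0,"dz":0.0008,"spin":0}]' |egrep 'eef_pos|force'
```

```text
eef_pos: [549.4, -132.7, 69.1]
wrist_force: [0.1, 0.1, 0.3]
```

```bash

python3 -m handwheel '[{"dx":0,"dy":0,"dz":0.0004,"spin":0},{"dx":0,"dy":0,"dz":0.0008,"spin":0},{"dx":0,"dy":0,"dz":0.001,"spin":0},{"dx":0,"dy":0,"dz":0.001,"spin":0},{"dx":0,"dy":0,"dz":0.001,"spin":0}]' |egrep 'eef_pos|force'
python3 -m handwheel '[{"dx":0,"dy":0,"dz":0.0004,"spin":0},{"dx":0,"dy":0,"dz":0.0008,"spin":0},{"dx":0,"dy":0,"dz":0.001,"spin":0},{"dx":0,"dy":0,"dz":0.001,"spin":0},{"dx":0,"dy":0,"dz":0.001,"spin":0}]' |egrep 'eef_pos|force'
```

```text
eef_pos: [549.5, -132.7, 68.7]
wrist_force: [-0.9, 0.5, 5.9]
eef_pos: [549.6, -132.7, 68.4]
wrist_force: [-2.0, 0.8, 10.7]
```

```bash

python3 -m handwheel '[{"dx":0,"dy":0,"dz":0.0004,"spin":0},{"dx":0,"dy":0,"dz":0.0008,"spin":0},{"dx":0,"dy":0,"dz":0.001,"spin":0},{"dx":0,"dy":0,"dz":0.001,"spin":0},{"dx":0,"dy":0,"dz":0.001,"spin":0}]' |egrep 'eef_pos|force'
```

```text
eef_pos: [549.8, -132.9, 67.7]
wrist_force: [-2.8, 0.5, 12.8]
```

```bash

python3 -m handwheel '[{"dx":0,"dy":0,"dz":0.0003,"spin":0},{"dx":0,"dy":0.0002,"dz":0.0006,"spin":0},{"dx":0,"dy":0.0004,"dz":0.0009,"spin":0},{"dx":0,"dy":0.0006,"dz":0.0012,"spin":0},{"dx":0,"dy":0.0006,"dz":0.0012,"spin":0}]' |egrep 'eef_pos|force'
python3 -c "
from h import *
for i in range(3):
    grab_frame('side'); s=st(); print(np.round(s['wrist_force'],1),np.round(s['eef_pos'],1))
t=.62;R=np.array(s['eef_rot'])
f=lambda a:np.array([481.26-41*np.sin(a)*np.cos(t)+(80+41*np.cos(a))*np.sin(t),-33.95-41*np.sin(a)*np.sin(t)-(80+41*np.cos(a))*np.cos(t),0])
for a in np.arange(.05,1.46,.1): print(round(a,2),np.round(R.T@(f(a)-f(.05)),1)[:2],np.round(f(a)[:2],1))"
```

```text
eef_pos: [550.1, -133.2, 66.8]
wrist_force: [-3.8, 0.6, 14.2]
[-3.8  0.7 13.6] [ 550.1 -133.2   66.8]
[-2.4  1.2 14.6] [ 550.1 -133.2   66.8]
[-3.2  1.5 14.7] [ 550.  -133.2   66.9]
0.05 [0. 0.] [ 549.9 -133.6]
0.15 [-4.1  0.2] [ 546.3 -135.6]
0.25 [-8.2  0.1] [ 542.6 -137.3]
0.35 [-12.2  -0.5] [ 538.7 -138.6]
0.45 [-16.2  -1.5] [ 534.7 -139.5]
0.55 [-20.1  -2.8] [ 530.6 -140. ]
0.65 [-23.8  -4.6] [ 526.5 -140. ]
0.75 [-27.3  -6.7] [ 522.4 -139.7]
0.85 [-30.6  -9.2] [ 518.4 -139. ]
0.95 [-33.6 -11.9] [ 514.5 -137.8]
1.05 [-36.3 -15. ] [ 510.7 -136.3]
1.15 [-38.8 -18.3] [ 507.  -134.4]
1.25 [-40.8 -21.8] [ 503.6 -132.2]
1.35 [-42.5 -25.5] [ 500.4 -129.6]
1.45 [-43.9 -29.4] [ 497.5 -126.7]
```

```bash

python3 -m handwheel '[{"dx":0,"dy":0,"dz":0.0003,"spin":0},{"dx":0,"dy":0,"dz":0.0006,"spin":0},{"dx":0,"dy":0,"dz":0.0006,"spin":0},{"dx":-0.001,"dy":0,"dz":0.0006,"spin":0},{"dx":-0.002,"dy":0.0001,"dz":0.0006,"spin":0}]' |egrep 'eef_pos|force'
python3 -m handwheel '[{"dx":-0.0011,"dy":0.0000,"dz":0,"spin":0},{"dx":-0.0022,"dy":0.0001,"dz":0,"spin":0},{"dx":-0.0034,"dy":0.0001,"dz":0,"spin":0},{"dx":-0.0046,"dy":0.0001,"dz":0,"spin":0},{"dx":-0.0062,"dy":0.000,"dz":0,"spin":0}]' |egrep 'eef_pos|force'
python3 - <<'E'
from h import *
b=grab_frame("side")[210:310,290:390]
for i in range(3):
    s=st(); print(np.round(s['wrist_force'],1),np.round(s['eef_pos'],1));grab_frame("top")
cv2.imwrite("pics/t5.png",cv2.resize(b,(400,400),interpolation=2))
E
```

```text
eef_pos: [549.6, -133.6, 66.6]
wrist_force: [-1.2, 4.8, 15.5]
eef_pos: [545.0, -136.4, 66.7]
wrist_force: [0.9, 4.9, 14.5]
[ 0.1  3.8 14.8] [ 544.7 -136.5   66.8]
[-0.4  4.5 14.7] [ 544.8 -136.4   66.8]
[-0.5  4.5 14.6] [ 544.8 -136.5   66.8]
```

View pics/t5.png

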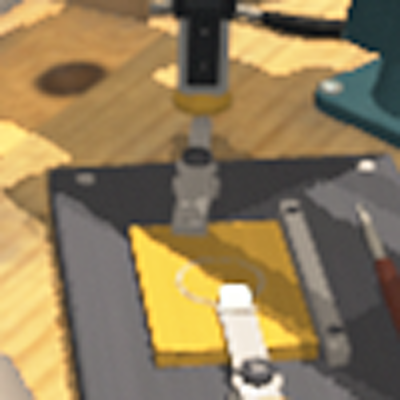

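```bash

python3 -m handwheel '[{"dx":-0.002,"dy":-0.0006,"dz":0.0002,"spin":0},{"dx":-0.004,"dy":-0.0014,"dz":0.0004,"spin":0},{"dx":-0.006,"dy":-0.0020,"dz":0.0005,"spin":0},{"dx":-0.008,"dy":-0.0026,"dz":0.0005,"spin":0},{"dx":-0.0099,"dy":-0.0032,"dz":0.0005,"spin":0}]' |egrep 'eef_pos|force'
python3 - <<'E'
from h import *
for i in range(3):
    s=st(); print(np.round(s['wrist_force'],1),np.round(s['eef_pos'],1));grab_frame("top")
E
```

```text
eef_pos: [536.3, -139.1, 66.8]
wrist_force: [2.5, 1.8, 15.0]
[ 2.5  1.8 15. ] [ 536.3 -139.1   66.8]
[ 1.9  1.6 15.3] [ 536.  -139.2   66.8]
[ 1.7  1.5 16. ] [ 536.  -139.2   66.8]
```

```bash

python3 -m handwheel '[{"dx":-0.002,"dy":-0.0007,"dz":0.0001,"spin":0},{"dx":-0.0039,"dy":-0.0015,"dz":0.0002,"spin":0},{"dx":-0.0057,"dy":-0.0025,"dz":0.0002,"spin":0},{"dx":-0.0075,"dy":-0.0035,"dz":0.0002,"spin":0},{"dx":-0.0092,"dy":-0.0046,"dz":0.0002,"spin":0}]' |egrep 'eef_pos|force'
python3 - <<'E'
from h import *
for i in range(3):
    s=st(); print(np.round(s['wrist_force'],1),np.round(s['eef_pos'],1));grab_frame("top")
E
```

```text
eef_pos: [526.8, -139.9, 66.9]
wrist_force: [2.3, 0.0, 14.9]
[ 2.3  0.  14.9] [ 526.8 -139.9   66.9]
[ 2.  -0.1 15.5] [ 526.4 -139.9   66.8]
[ 1.4  0.4 15.6] [ 526.4 -139.9   66.8]
```

```bash

python3 -m handwheel '[{"dx":-0.0017,"dy":-0.0012,"dz":0.0001,"spin":0},{"dx":-0.0033,"dy":-0.0025,"dz":0.0002,"spin":0},{"dx":-0.0048,"dy":-0.0038,"dz":0.0002,"spin":0},{"dx":-0.0063,"dy":-0.0052,"dz":0.0002,"spin":0},{"dx":-0.0077,"dy":-0.0067,"dz":0.0002,"spin":0}]' |egrep 'eef_pos|force'
python3 - <<'E'
from h import *
b=grab_frame("side")[210:310,290:390]
for i in range(2):
    s=st(); print(np.round(s['wrist_force'],1),np.round(s['eef_pos'],1));grab_frame("top")
cv2.imwrite("pics/t6.png",cv2.resize(b,(400,400),interpolation=2))
E
```

```text
eef_pos: [517.3, -138.3, 66.8]
wrist_force: [1.9, -3.5, 15.5]
[ 1.9 -2.5 16.8] [ 516.8 -138.2   66.8]
[ 1.7 -2.  17.2] [ 516.8 -138.2   66.8]
```

View pics/t6.png

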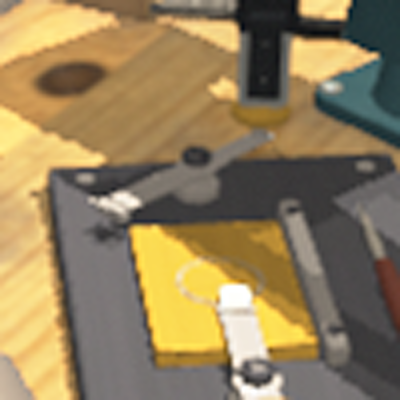

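```bash

python3 -m handwheel '[{"dx":-0.0013,"dy":-0.0016,"dz":-0.0002,"spin":0},{"dx":-0.0026,"dy":-0.0032,"dz":-0.0003,"spin":0},{"dx":-0.0038,"dy":-0.0049,"dz":-0.0003,"spin":0},{"dx":-0.0048,"dy":-0.0066,"dz":-0.0003,"spin":0},{"dx":-0.0058,"dy":-0.0084,"dz":-0.0003,"spin":0}]' |egrep 'eef_pos|force'
python3 -m handwheel '[{"dx":-0.0006,"dy":-0.0012,"dz":0,"spin":0},{"dx":-0.0011,"dy":-0.0023,"dz":0,"spin":0},{"dx":-0.0016,"dy":-0.0035,"dz":0,"spin":0},{"dx":-0.0019,"dy":-0.0045,"dz":0,"spin":0},{"dx":-0.0019,"dy":-0.0045,"dz":0,"spin":0}]' |egrep 'eef_pos|force'
python3 - <<'E'
from h import *
b=grab_frame("side")[210:310,290:390]
for i in range(2):
    s=st(); print(s['time'],np.round(s['wrist_force'],1),np.round(s['eef_pos'],1));grab_frame("top")
cv2.imwrite("pics/t7.png",cv2.resize(b,(400,400),interpolation=2))
E
```

```text
eef_pos: [507.6, -133.8, 66.9]
wrist_force: [-0.6, -5.5, 16.8]
eef_pos: [503.0, -130.4, 66.7]
wrist_force: [-0.6, -4.4, 17.7]
22.55 [-1.8 -5.  17.7] [ 503.  -130.4   66.8]
22.6 [-0.3 -4.9 18. ] [ 502.9 -130.4   66.7]
```

View pics/t7.png

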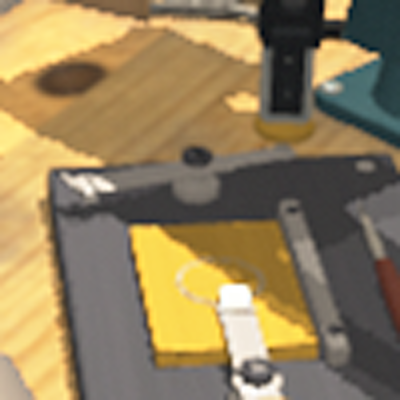

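```bash

python3 -m handwheel '[{"dx":-0.0004,"dy":-0.001,"dz":-0.0003,"spin":0},{"dx":-0.0008,"dy":-0.002,"dz":-0.0005,"spin":0},{"dx":-0.0011,"dy":-0.003,"dz":-0.0005,"spin":0},{"dx":-0.0012,"dy":-0.0035,"dz":-0.0005,"spin":0},{"dx":-0.0012,"dy":-0.0035,"dz":-0.0005,"spin":0}]' |egrep 'eef_pos|force'
python3 -c "
from h import *
s=st();print(np.round(s['wrist_force'],1),np.round(s['eef_pos'],1))
t=.62
q=np.array(s['eef_pos'])[:2]-[481.26,-33.95];i=np.array([[np.cos(t),np.sin(t)],[-np.sin(t),np.cos(t)]])@q;print(i,np.arctan2(-i[0],-(i[1]+80)),np.hypot(i[0],i[1]+80))"
```

```text
eef_pos: [500.0, -127.5, 67.0]
wrist_force: [-0.8, -3.8, 16.2]
[-0.8 -3.8 16.2] [ 500.  -127.5   67. ]
[-39.097485   -87.04513847] 1.3925153282563638 39.72716084935268
```

```bash

python3 -m handwheel '[{"dx":0,"dy":0,"dz":-0.0005,"spin":0},{"dx":0,"dy":0,"dz":-0.001,"spin":0},{"dx":0,"dy":0,"dz":-0.0015,"spin":0},{"dx":0,"dy":0,"dz":-0.002,"spin":0},{"dx":0,"dy":0,"dz":-0.0025,"spin":0}]' |egrep 'eef_pos|force'
python3 -m handwheel '[{"dx":0,"dy":0,"dz":-0.0005,"spin":0},{"dx":0,"dy":0,"dz":-0.001,"spin":0},{"dx":0,"dy":0,"dz":-0.0015,"spin":0},{"dx":0,"dy":0,"dz":-0.002,"spin":0},{"dx":0,"dy":0,"dz":-0.0025,"spin":0}]' |egrep 'eef_pos|force'
python3 -m handwheel '[{"dx":0,"dy":0,"dz":-0.0005,"spin":0},{"dx":0,"dy":0,"dz":-0.001,"spin":0},{"dx":0,"dy":0,"dz":-0.0015,"spin":0},{"dx":0,"dy":0,"dz":-0.002,"spin":0},{"dx":0,"dy":0,"dz":-0.0035,"spin":0}]' |egrep 'eef_pos|force'
python3 -m handwheel '[{"dx":0,"dy":0,"dz":-0.005,"spin":0},{"dx":0,"dy":0,"dz":-0.02,"spin":0},{"dx":0,"dy":0,"dz":-0.05,"spin":0},{"dx":0,"dy":0,"dz":-0.09,"spin":0},{"dx":0,"dy":0,"dz":-0.13,"spin":0}]' |egrep 'eef_pos|force'
python3 -m handwheel '[{"dx":-0.02,"dy":0.03,"dz":0,"spin":0},{"dx":-0.04,"dy":0.06,"dz":0,"spin":0},{"dx":-0.06,"dy":0.09,"dz":0,"spin":0},{"dx":-0.08,"dy":0.12,"dz":0,"spin":0},{"dx":-0.1,"dy":0.15,"dz":0,"spin":0}]' |egrep 'eef_pos|force'
python3 - <<'E'
from h import *
a=grab_frame("top")[185:355,230:420];b=grab_frame("side")[220:340,290:430]
print(st()['time'])
cv2.imwrite("pics/t8.png",np.hstack([cv2.resize(a,(400,358),interpolation=2),cv2.resize(b,(398,358),interpolation=2)]))
E
```

```text
eef_pos: [500.1, -126.8, 68.9]
wrist_force: [1.1, -1.4, 9.5]
eef_pos: [499.9, -126.0, 70.6]
wrist_force: [3.6, 0.5, 4.8]
eef_pos: [495.4, -124.8, 72.2]
wrist_force: [0.4, 0.2, 1.2]
eef_pos: [494.4, -124.5, 202.9]
wrist_force: [0.7, -0.2, 0.3]
eef_pos: [472.0, -304.3, 202.0]
wrist_force: [1.0, -0.2, 0.1]
25.75
```

View pics/t8.png

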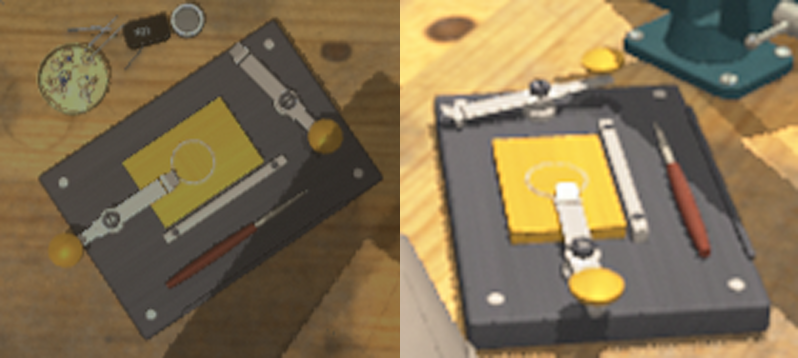

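```bash
python3 -c "from rig import bot;print(bot.job_done())"
```

```text
the job is handed in; nothing more can be done
None
```

I swung the left clip onto the plate first, then moved the right clip clear. I handed the job in at about 26 s on the robot clock, with the gripper clear of everything.

- **Left clip:** I pressed it with closed fingertips at about 15–16 N and carried it round. It met its stop when further movement only raised the sideways force, and I let the toe down gently. The picture taken afterwards shows it square on the plate's left edge, within about 0.02 rad of the stop.
- **Right clip:** I pressed it at about 15–17 N. The reading rose to about 18 N near the end, when the toe was already off the plate, and stayed under the 21 N strain limit. I carried the clip off the plate and let it up. The last picture puts it at about 1.37 rad of its 1.4 rad travel.
- **Plate and surroundings:** The one plate corner I compared is within about 1 pixel (1–2 mm) of where it started. By eye in the last picture, the graver, loupe and dish had not moved.

- **Camera disagreement:** The two cameras disagreed by about 4 pixels on the stage corners. I fitted both together, and the contact heights I felt matched that fit.
- **Slip while lifting off:** The fingertips slid about 4 mm sideways on the right button in the last part of lifting off. The clip still read about 1.37 rad afterwards.

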